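# Gauge two plasma-torch caps and sort them

### The arm

A 7-joint arm with a two-finger parallel gripper is mounted at the origin on a cart in front of the work surface, level with it; the furniture and walls round the work are solid. World frame = base frame: x ahead of the robot, y to its left, z up, the work surface at z = 0. Lengths are in m, angles in rad, forces in N, time in s.
With the tool pointing down it reaches from about 0.425 to 0.95 m from the base axis. Payload 4.7 kg.
Tool frame: the origin (TCP) lies at the very end of the fingers, on their centre line; the grasp point (between the pads) lies pinch_z behind it (pinch_z is the distance from the TCP to the grasp point, in m); z points along the fingers, y is the line along which they close (so a half turn about z gives the same grasp; the last joint's range is limited). The gripper opens to 85 mm and grips with 20 to 120 N. Pads are 22 mm wide; open, the fingers measure 114 mm over their backs; the gripper's body (76 mm by 85 mm) begins 54 mm behind the grasp point. The pads swing forward as they close: fully open they stand 13 mm farther back than shut.
Start: joints at [-1.172, 0.469, -0.049, 1.532, 0.024, 1.141, -0.082], TCP at [0.28, 0.614, 0.231] pointing down, gripper open.
Joint ranges: [-2.59, 2.59], [-0.33, 1.99], [-1.39, 1.29], [0.1, 2.45], [-1.04, 4.18], [0.21, 1.99], [-2.66, 2.66]. Speed limits (rad/s): [2.57, 2.57, 3.14, 3.14, 3.14, 3.14, 3.14].

### API

Orientations are given as a rotation vector (axis times angle).
In Python, from plant import * gives the robot as it stands. The module is installed in compiled form; this text tells all that it offers.
- The arm moves only by the tool carry_out, never from a script. Its argument "rows" is a list of rows, each a list of 7 numbers: the turn, a rotation vector about the world's x, y, z in rad, then the shift along the world's x, y, z in m, then the finger opening in m, from 0 to 0.0854. In form: [[ax, ay, az, dx, dy, dz, gripper], ...]. A call has 1 to 8 rows; each row is the pose to reach, as a shift and turn from the pose commanded when the call began; what a row does not reach only later rows make up. A row lasts 1/12 s, in which the tool goes at most 41.7 mm and 7.16 degrees, less where a joint would pass 70% of its speed; a pose out of reach is approached as far as the arm can. A call with a gripper value outside its range is refused whole. The fingers move at their own pace and stop on an object; "grip_force" is the grip in N (left out, the last holds). Time passes only in rows, so rows that repeat a pose let the fingers close. It gives the time, the measured TCP pose, the force, the opening and the grip force at its end, in the units of the state.
- get_state(): the state, without advancing time (a new reading comes with each control period).
- get_image(name): name is "scene" or "side" or "wrist"; returns the picture (400x640x3 uint8, red, green, blue); there is no depth.
- camera_params(name): a dict with "vertical_fov" (degrees; the focal length in pixels is half the picture's height over the tangent of half this angle, whatever the lens; pixels are square), "cx", "cy" (the principal point, pixels), "distortion" ([k1, k2, p1, p2, k3] as OpenCV has them; the pictures are not rectified), "pose" (4x4, takes a point from camera to world coordinates). Camera axes: x right, y down, z forward; pixel columns grow to the right and rows downward; lengths in m; the calibration is good to about 2 mm. A picture is of the moment at which its call begins: read the wrist's pose just before it. camera_params takes no time and is no camera call; for the wrist camera it gives the pose at the moment of the call.
- job_done(): hands the job in; it is judged then, once.
Trained networks look in the newest picture that a camera, given by its name, has taken for a name from the list of things; names that differ only in an ending like _2 or _b are one class to them, and where a whole thing is asked for, a point or a joint stands for the part that bears it (a point fixed in the world has none). Each returns a list of dicts, best first, with "score" (0 to 1); they miss things now and then, are a little off and sometimes report something else, mostly with a low value. They report only what shows in the picture. A call takes as long as a camera call. They do not tell look-alikes from the thing itself.
- spot_in(camera, name): "at" ([column, row] in pixels, amid what is visible of it).
The state is a dict: "time_s": time; "joints": joint angles; "dq": joint speeds; "tau": joint torques, N m; "ee_pos": TCP position; "tcp_rot": TCP orientation; "force": force on the tool from outside, world axes, zero at the start; "torque": the same for the moment, N m; "finger_gap": finger opening in m; "grip_force": force on a finger pad.
Only numpy, scipy, OpenCV 4.12 (cv2) and the standard library are available. Lean on these libraries where they do the work, as an engineer would, in place of code of your own. Each camera call takes 0.05 s, during which the arm holds its last target. There are 200 camera calls.

### The job

Check the two black torch caps on the thread gauge, one after the other: set each on the plug, turn it clockwise until it comes fully home on the shoulder or stops short, without forcing it, then unscrew it and put it away before you try the other. Stand a cap that goes fully home upright in the green tray and the one that stops short upright in the red tray, set down gently. Leave the calliper, the soapstone and the steel offcut alone.

Things in the scene. Friction and masses are not known exactly. Their poses are not given: they have to be found in the camera images.
- cap_a_mid (a point): middle of one cap, a black retaining cap of a plasma torch standing on its open end: round, 70 mm tall, 0.14 kg. Skirt: lower 38 mm, 48 mm across, bore 39, 34 deep, open below. Above it, 38 to 62 mm up: solid fluted grip, 40 mm across, then a brass nose. This point: on the axis, 35 mm above the lower rim, z up. The caps look alike; one has spatter hidden in its thread; their places swap at random.
- cap_b_mid (a point): middle of the other cap, a black retaining cap of a plasma torch standing on its open end: round, 70 mm tall, 0.14 kg. Skirt: lower 38 mm, 48 mm across, bore 39, 34 deep, open below. Above it, 38 to 62 mm up: solid fluted grip, 40 mm across, then a brass nose. This point: on the axis, 35 mm above the lower rim, z up. The caps look alike; one has spatter hidden in its thread; their places swap at random.
- cap_a: that cap again; origin at the centre of its lower rim, z up. Inside the skirt three lugs, 18 deg wide, 4 mm high, undersides 3 mm above the rim, reach in to a 29 mm circle, at this frame's x axis and +-120 deg; white pips on the skirt mark them.
- cap_b: that cap again; origin at the centre of its lower rim, z up. Inside the skirt three lugs, 18 deg wide, 4 mm high, undersides 3 mm above the rim, reach in to a 29 mm circle, at this frame's x axis and +-120 deg; white pips on the skirt mark them.
- gauge_shoulder (a point): thread gauge, fixed: blue foot 110 mm across, 20 mm high; on it a steel shoulder disc, 54 mm across, flat top 30 mm above the table (this point: its centre, z up); on that an upright plug, core 27 mm, smooth tapered pilot on top, tip 62 mm above the table. A cap is home with its lower rim flat on the shoulder, its middle 35 mm above this point; radial play 1 mm.
- gauge: the gauge again; origin under the foot's centre, axes as above. Its thread: right-hand (clockwise from above goes down), three starts, lead 30 mm a turn, ribs 4 mm thick, 37 mm over crests. Ribs start, 52 mm above the table, at this frame's x axis and +-120 deg (yellow strokes on the foot), and run down clockwise for 220 deg. Axial play of the lugs 2 mm.
- gauge_pilot (a point): centre of the plug's tip. A cap set on the plug lands with its lugs on the ribs; turned clockwise under a few N of push they slide down and pass under the next starts. Landed with a lug 22 deg counter-clockwise of a start, it lies 11 mm above home, is home after 130 deg and tight within 25 deg more; a fouled cap stops dead 55 deg past the starts, rim 5 mm off the shoulder.
- gauge_rim (a point): edge of the shoulder on the frame's x axis, 27 mm from the axis. Feel: turning freely takes under 0.2 N m and a push of 4 N; home, the cap stops sinking and the push climbs; jammed, it stops sinking 5 mm higher and the moment climbs past 0.3 N m. The thread is spoilt if the force between cap and gauge passes 120 N. To take a cap off, turn it back counter-clockwise as far as it was turned, rising with the lead, then lift.
- tray_green: a shallow green plastic tray, fixed, 170 mm (its x) by 150 mm (its y), 30 mm high, walls and floor 4 mm thick; origin at the centre of its underside. The two trays may be swapped. For caps that pass.
- tray_red: a shallow red plastic tray, fixed, 170 mm (its x) by 150 mm (its y), 30 mm high, walls and floor 4 mm thick; origin at the centre of its underside. The two trays may be swapped. For caps that fail.
- calliper: a vernier calliper, 220x63x6 mm, lying loose beyond the left tray; leave alone
- soapstone: a stick of soapstone in a holder, 100x13x7 mm, loose between the caps; leave alone
- flat_offcut: a dark flat steel offcut, 110x32x8 mm, loose beyond the caps; leave alone
There are look-alikes about, which are no part of the job. Leave any pink or purple look-alike of the cap_a alone.

How it is judged:
By the outcome, as a careful person would: the job done as asked, in the order asked, and still so for the second after the job is handed in, with the robot touching nothing.
It also fails if it takes over 72 s, if anything falls off the work surface, if the arm or the gripper's body presses on something with over 40 N, if the wrist force passes 120 N, or if a joint passes its speed limit or range.

## Working session

There is one attempt and no reset: what is moved stays moved. The work goes in short steps, Python scripts to look and compute and a tool call to move; the robot and the scene stay as the last step left them, time stands still between calls to the robot, and variables do not carry over. Pictures are saved under pics/ and viewed, at most 10 in all, crops included, and the job is handed in when it is done.

Besides the shell and the picture viewer there is one more tool, called after "Emit:" as name(argument=value, ...) on one line, values as JSON. carry_out: Moves the arm, as the interface text tells. Its arguments: {"type":"object","properties":{"rows":{"type":"array","items":{"type":"array","items":{"type":"number"}}},"grip_force":{"type":"number"}},"required":["rows"]}

```bash
mkdir -p pics; cat > h.py <<'E'
from plant import *
import numpy as np, cv2
def K(c):
    p=camera_params(c); f=200/np.tan(np.radians(p["vertical_fov"])/2)
    return np.array([[f,0,p["cx"]],[0,f,p["cy"]],[0,0,1]]),np.array(p["distortion"],float),np.array(p["pose"])
def ray(c,uv,k=None):
    k=k or K(c); q=cv2.undistortPoints(np.array([[uv]],float),k[0],k[1])[0,0]
    return k[2][:3,3],k[2][:3,:3]@np.array([q[0],q[1],1])
def at_z(c,uv,z,k=None):
    o,d=ray(c,uv,k); return o+d*(z-o[2])/d[2]
def proj(c,P,k=None):
    k=k or K(c); T=np.linalg.inv(k[2]); r=cv2.Rodrigues(T[:3,:3])[0]
    return cv2.projectPoints(np.array(P,float).reshape(-1,3),r,T[:3,3],k[0],k[1])[0][:,0]
def tri(l):
    A=np.zeros((3,3));b=np.zeros(3)
    for o,d in l:
        d=d/np.linalg.norm(d);M=np.eye(3)-np.outer(d,d);A+=M;b+=M@o
    return np.linalg.solve(A,b)
def save(c,n):
    im=get_image(c); cv2.imwrite(f"pics/{n}.png",cv2.cvtColor(im,cv2.COLOR_RGB2BGR)); return im
E
python3 - <<'E'
from h import *
np.set_printoptions(precision=4,suppress=True)
s=get_state();print(s)
for c in("scene","side","wrist"):
    save(c,c+"0");k=K(c);print(c,k[0][0,0],k[2].tolist())
    for n in("cap_a_mid","gauge_shoulder","gauge_pilot","gauge_rim","tray_green","tray_red"):
        print(n,[(np.round(d["at"],1).tolist(),round(d["score"],2)) for d in spot_in(c,n)][:4])
ims=[cv2.imread(f"pics/{c}0.png") for c in("scene","side")]
E
```

```text
{'time_s': 0.0, 'joints': array([-1.1719,  0.4695, -0.0486,  1.5337,  0.0241,  1.141 , -0.0823]), 'dq': array([ 0.0007, -0.0015,  0.0013, -0.0006, -0.0014,  0.0017, -0.0002]), 'tau': array([ -0.0003, -51.0306,  -0.0469, -23.7715,   0.0106,   0.0072,
        -0.    ]), 'ee_pos': array([0.2798, 0.6137, 0.2303]), 'tcp_rot': array([-0.6667, -3.0697,  0.003 ]), 'force': array([ 0.9245, -0.1006, -1.0225]), 'torque': array([-0.0124, -0.0331,  0.0192]), 'grip_force': 0.0, 'finger_gap': 0.08532578338636082}
scene 371.99648611740344 [[0.6052479969177226, -0.55438801654546, 0.571251949088907, 0.031149400229800867], [-0.7957964012427233, -0.4037471396415137, 0.4513273036283381, -0.379798260265087], [-0.019569108212039103, -0.7277651917631722, -0.6855471359882547, 0.6534948583293243], [0.0, 0.0, 0.0, 1.0]]
cap_a_mid [([310.9, 187.4], 0.86), ([285.8, 169.6], 0.68), ([267.7, 151.7], 0.58), ([296.0, 229.3], 0.43)]
gauge_shoulder [([296.5, 230.3], 0.69)]
gauge_pilot [([294.5, 228.9], 0.95)]
gauge_rim [([297.3, 230.8], 0.62), ([285.7, 141.0], 0.16)]
tray_green [([427.9, 308.8], 0.56)]
tray_red [([219.
[... 474 characters left out ...]
e_pilot [([287.3, 211.9], 0.6)]
gauge_rim [([285.9, 215.4], 0.57)]
tray_green [([279.7, 292.5], 0.67), ([358.0, 176.8], 0.47)]
tray_red [([292.9, 171.0], 0.97)]
wrist 283.95947476263075 [[0.4149473544949815, 0.8595960581213719, 0.298183349400689, 0.2029144135985893], [0.9098450246700749, -0.39172377044844886, -0.1368740981660146, 0.6496969027587847], [-0.0008509293302386751, 0.32809618182454997, -0.9446439389481227, 0.37394519475346255], [0.0, 0.0, 0.0, 1.0]]
cap_a_mid [([169.1, 392.6], 0.72), ([159.4, 313.0], 0.53)]
gauge_shoulder [([51.4, 370.3], 0.61)]
gauge_pilot [([46.8, 370.9], 0.79)]
gauge_rim [([46.9, 374.4], 0.84)]
tray_green [([47.7, 373.9], 0.19)]
tray_red [([159.2, 313.4], 0.91)]
```

```bash
python3 - <<'E'
import cv2,numpy as np
a=cv2.imread("pics/scene0.png")[90:390,150:550];b=cv2.imread("pics/side0.png")[90:390,120:520]
cv2.imwrite("pics/c1.png",cv2.resize(a,None,fx=2,fy=2,interpolation=3));cv2.imwrite("pics/c2.png",cv2.resize(b,None,fx=2,fy=2,interpolation=3))
E
```

```text
(no output)
```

View pics/c1.png

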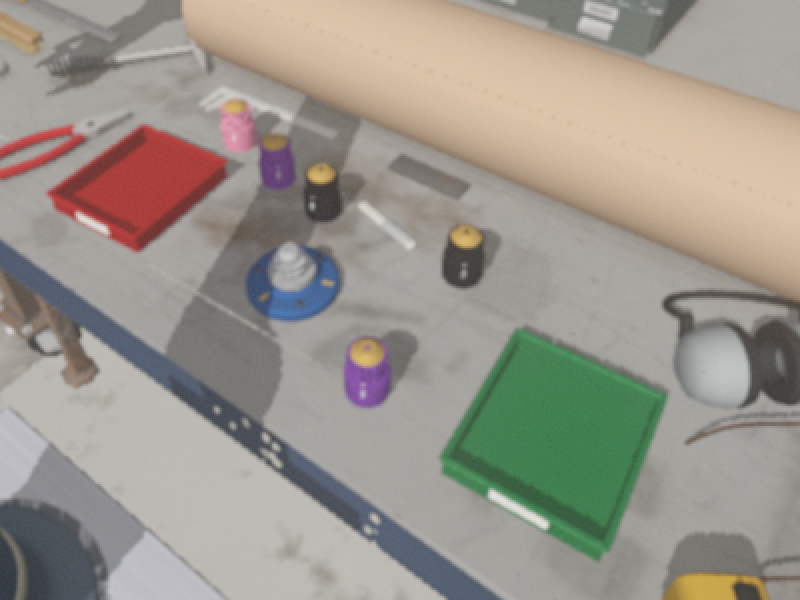

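View pics/c2.png

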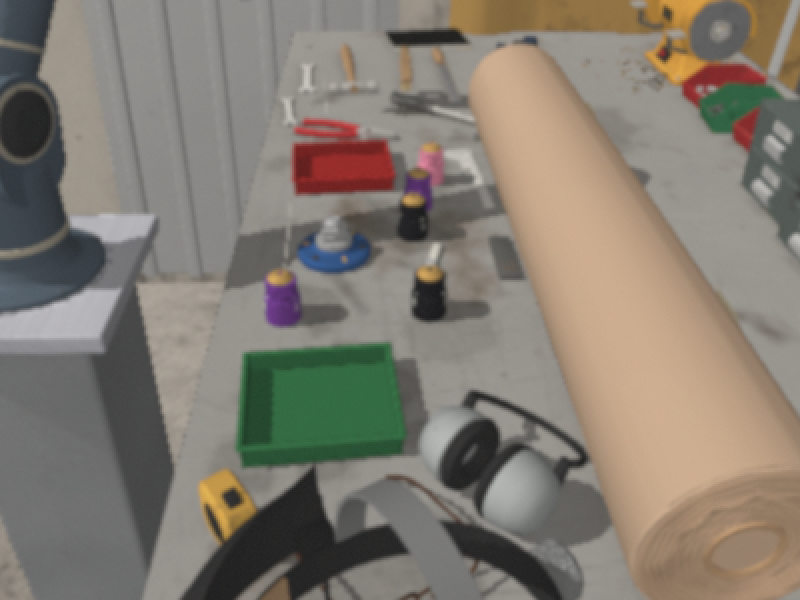

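```bash
python3 - <<'E'
from h import *
np.set_printoptions(precision=4,suppress=True)
S=lambda u,v:(150+u/2,90+v/2)
D=lambda u,v:(120+u/2,90+v/2)
ks,kd=K("scene"),K("side")
for n,a,b,z in [("cap1 top",(321,169),(413,197),.068),("cap2 top",(466,232),(430,268),.068),("plug tip",(289,246),(334,221),.062),("purp near top",(367,348),(281,273),.068),("purp far",(275,142),(418,171),.068)]:
    print(n,tri([ray("scene",S(*a),ks),ray("side",D(*b),kd)]),at_z("scene",S(*a),z,ks),at_z("side",D(*b),z,kd))
for n,l in [("green",[(523,333),(664,396),(600,553),(445,463)]),("red",[(146,128),(226,163),(135,246),(53,193)])]:
    P=np.array([at_z("scene",S(*a),.03 if 1 else 0,ks) for a in l]);print(n,P.mean(0),P[:,:2].tolist())
for n,l in [("green",[(245,350),(391,346),(404,446),(240,456)]),("red",[(295,143),(390,143),(393,183),(296,183)])]:
    P=np.array([at_z("side",D(*a),.03,kd) for a in l]);print(n,P.mean(0))
print("blue foot", at_z("scene",S(293,281),.02,ks), at_z("side",D(334,247),.02,kd))
s=get_state();R=cv2.Rodrigues(s["tcp_rot"])[0];print(R)
k=K("wrist");T=np.eye(4);T[:3,:3]=R;T[:3,3]=s["ee_pos"];print(np.linalg.inv(T)@k[2])
E
```

```text
cap1 top [0.565  0.0796 0.0657] [0.5642 0.0789 0.068 ] [0.564  0.0733 0.068 ]
cap2 top [ 0.5747 -0.1197  0.0676] [ 0.5737 -0.1203  0.068 ] [ 0.5751 -0.1195  0.068 ]
plug tip [0.447  0.0317 0.0547] [0.4447 0.0291 0.062 ] [0.4463 0.0148 0.062 ]
purp near top [ 0.3824 -0.1234  0.0661] [ 0.3806 -0.1248  0.068 ] [ 0.3831 -0.1254  0.068 ]
purp far [0.5768 0.1653 0.0643] [0.5717 0.1604 0.068 ] [0.5772 0.1607 0.068 ]
green [ 0.4341 -0.304   0.03  ] [[0.5148261946733584, -0.22700082826169046], [0.527071433081128, -0.3695475330957972], [0.3513674238446578, -0.38080811477458215], [0.3430129793548534, -0.23870056272837284]]
red [0.4452 0.2836 0.03  ] [[0.5245444055387105, 0.36346649151249755], [0.5345980998854882, 0.218262007577942], [0.36011838497641346, 0.1977179833875703], [0.36159755576604835, 0.35480995912843927]]
green [ 0.4401 -0.3109  0.03  ]
red [0.4536 0.2747 0.03  ]
blue foot [0.4346 0.0184 0.02  ] [0.445  0.0109 0.02  ]
[[-0.9099  0.4149 -0.    ]
 [ 0.4149  0.9099  0.    ]
 [ 0.      0.     -1.    ]]
[[-0.0001 -0.9446 -0.3281  0.0848]
 [ 1.      0.0002 -0.0009  0.0003]
 [ 0.0009 -0.3281  0.9446 -0.1426]
 [ 0.      0.      0.      1.    ]]
```

Emit:
carry_out(rows=[[0,0,0.2,0.13,-0.31,0.01,0.085],[0,0,0.2,0.13,-0.31,0.01,0.085],[0,0,0.2,0.13,-0.31,0.01,0.085],[0,0,0.2,0.13,-0.31,0.01,0.085],[0,0,0.3,0.17,-0.4,0.01,0.085],[0,0,0.427,0.25,-0.634,0.0,0.085],[0,0,0.427,0.25,-0.634,0.0,0.085],[0,0,0.427,0.25,-0.634,0.0,0.085]])

```text
time_s: 1.72
ee_pos: [0.4054, 0.3053, 0.2359]
tcp_rot: [0.0, 3.141, 0.001]
force: [2.2, -0.7, -0.1]
finger_gap: 0.085
grip_force: 0.0
```

Emit:
carry_out(rows=[[0,0,0,0.12,-0.3,-0.02,0.085],[0,0,0,0.12,-0.3,-0.02,0.085],[0,0,0,0.12,-0.3,-0.02,0.085],[0,0,0,0.12,-0.3,-0.02,0.085],[0,0,0,0.12,-0.3,-0.02,0.085],[0,0,0,0.12,-0.3,-0.02,0.085],[0,0,0,0.12,-0.3,-0.02,0.085],[0,0,0,0.12,-0.3,-0.02,0.085]])

```text
time_s: 2.38
ee_pos: [0.5257, 0.0034, 0.2158]
tcp_rot: [0.006, 3.141, -0.001]
force: [0.8, 1.0, -0.9]
finger_gap: 0.0845
grip_force: 0.0
```

```bash
python3 - <<'E'
from h import *
np.set_printoptions(precision=4,suppress=True)
k=K("wrist");im=save("wrist","w1");s=get_state();print(s["time_s"],s["ee_pos"],s["tcp_rot"],s["joints"],np.linalg.norm(s["dq"]))
np.savez("w1.npz",K=k[0],d=k[1],p=k[2])
P=[[.443,.02,.062],[.565,.078,.07],[.575,-.12,.07]]
print(proj("wrist",P,k))
b=cv2.imread("pics/w1.png");cv2.imwrite("pics/w1c.png",cv2.resize(b,(800,500),interpolation=3))
E
```

```text
2.4333 [ 0.5274 -0.0033  0.2157] [ 0.019   3.1388 -0.0081] [-0.247   0.2412  0.2027  1.9126 -0.0512  0.9907  1.5367] 0.16870362342269332
[[335.5205  98.6462]
 [386.8195 215.2475]
 [208.8645 223.9439]]
```

View pics/w1c.png

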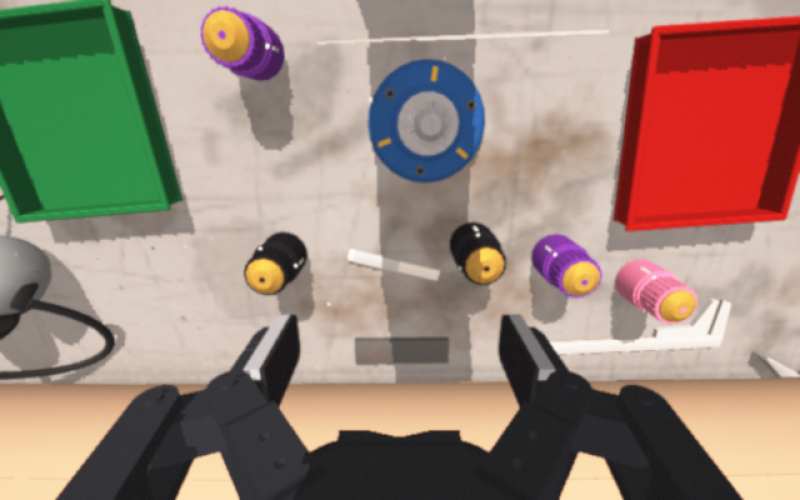

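```bash
python3 - <<'E'
import cv2,numpy as np
b=cv2.imread("pics/w1.png")
c=lambda x,y:cv2.resize(b[y:y+66,x:x+66],(396,396),interpolation=cv2.INTER_CUBIC)
cv2.imwrite("pics/z1.png",np.hstack([c(188,178),c(350,172)]))
E
```

```text
(no output)
```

View pics/z1.png

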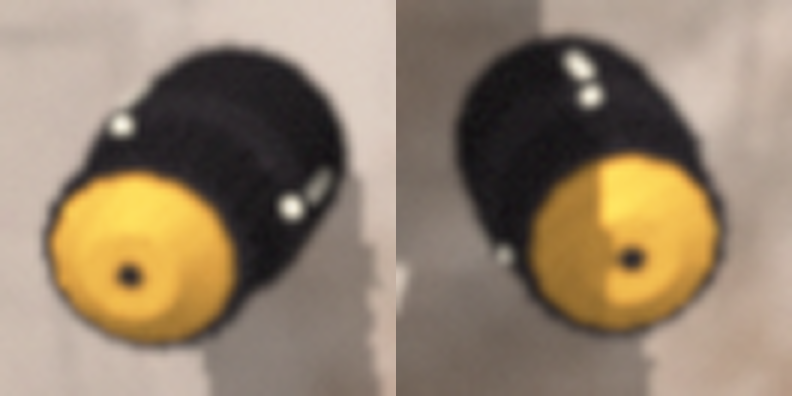

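```bash
python3 - <<'E'
from h import *
np.set_printoptions(precision=4,suppress=True)
z=np.load("w1.npz");k=(z["K"],z["d"],z["p"])
W=lambda uv,h:at_z("wrist",uv,h,k)
for n,x0,y0,hole,pips in [("L",188,178,(129,275),[(122,125),(292,207)]),("R",350,172,(235,259),[(193,96),(108,255)])]:
    c=W((x0+hole[0]/6,y0+hole[1]/6),.070);print(n,c)
    for h in(.030,.036,.038):
        for p in pips:
            q=W((x0+p[0]/6,y0+p[1]/6),h)-c;print("  ",h,"r",np.hypot(q[0],q[1]),"az",np.degrees(np.arctan2(q[1],q[0])))
S=[W(p,.02) for p in [(347,58.5),(307,114.5),(369.5,122.5)]]
print("strokes",S, "mean",np.mean(S,0));g=np.mean(S,0)
for q in S:
    q=q-g;print(np.hypot(*q[:2]),np.degrees(np.arctan2(q[1],q[0])))
b=cv2.imread("pics/w1.png");hsv=cv2.cvtColor(b,cv2.COLOR_BGR2HSV)
def blob(lo,hi,box):
    x,y,X,Y=box;m=cv2.inRange(hsv[y:Y,x:X],lo,hi);n,l,st,ce=cv2.connectedComponentsWithStats(m)
    return [(ce[i]+[x,y],st[i,4]) for i in range(1,n) if st[i,4]>15]
ys=blob((15,110,120),(35,255,255),(290,40,400,150));print("yellow",ys)
if len(ys)==3:
    S=[W(p[0],.02) for p in ys];g=np.mean(S,0);print(g,[ (np.hypot(*(q-g)[:2]),np.degrees(np.arctan2(*(q-g)[1::-1]))) for q in S])
x,y,X,Y=290,40,400,150;m=cv2.inRange(hsv[y:Y,x:X],(100,120,60),(125,255,255))
cn=max(cv2.findContours(m,0,2)[0],key=cv2.contourArea);h=cv2.convexHull(cn)[:,0]+[x,y]
P=np.array([W(p,.02)[:2] for p in h]);print("foot",cv2.minEnclosingCircle(P.astype(np.float32)),cv2.fitEllipse(P.astype(np.float32)))
print("disc",[W((.8*428,.8*124),.03)],"tip",W((.8*430,.8*124),.062))
E
```

```text
L [ 0.5749 -0.1193  0.07  ]
   0.03 r 0.020791886911941806 az -137.21259672364272
   0.03 r 0.019380923643273925 az 80.90526271494524
   0.036 r 0.020941008663732462 az -146.33377915180625
   0.036 r 0.021051692616040462 az 88.4794513341959
   0.038 r 0.021106965239865955 az -149.31750125733674
   0.038 r 0.021681709743881557 az 90.73027704512674
R [0.5649 0.0806 0.07  ]
   0.03 r 0.018650975630230847 az -177.86147343093037
   0.03 r 0.022816534091478883 az -44.7286678673039
   0.036 r 0.020669201960645128 az -174.22865921672246
   0.036 r 0.021924010456873432 az -51.50432430871477
   0.038 r 0.021358069465184624 az -173.1718536496971
   0.038 r 0.021698183410266622 az -53.87442914642817
strokes [array([0.402 , 0.0341, 0.02  ]), array([ 0.4605, -0.0103,  0.02  ]), array([0.4697, 0.062 , 0.02  ])] mean [0.4441 0.0286 0.02  ]
0.04242026847094827 172.59392333807452
0.04222677806124553 -67.08951698400858
0.04212118689971822 52.523904328823825
yellow [(array([347.0488,  58.4634]), np.int32(41)), (array([307.0333, 113.6   ]), np.int32(30)), (array([369.2581, 122.1613]), np.int32(31))]
[0.4436 0.0285 0.02  ] [(np.float64(0.042002881270977815), np.float64(172.3597654930011)), (np.float64(0.04191379632612427), np.float64(-67.6874047260278)), (np.float64(0.041988321443373264), np.float64(52.23092942793455))]
foot ((0.44330260157585144, 0.02823781408369541), 0.0520818717777729) ((0.44327861070632935, 0.028158625587821007), (0.10350055247545242, 0.10369881242513657), 122.62921905517578)
disc [array([0.4438, 0.0293, 0.03  ])] tip [0.4435 0.0284 0.062 ]
```

Emit:
carry_out(rows=[[0,0,0,0.02,-0.05,-0.03,0.06],[0,0,0,0.047,-0.11,-0.06,0.06],[0,0,0,0.047,-0.11,-0.09,0.06],[0,0,0,0.047,-0.11,-0.1,0.06],[0,0,0,0.047,-0.11,-0.1,0.06],[0,0,0,0.047,-0.11,-0.1,0.06],[0,0,0,0.047,-0.11,-0.1,0.06]])

```text
time_s: 3.02
ee_pos: [0.5725, -0.1015, 0.1165]
tcp_rot: [-0.001, 3.141, 0.001]
force: [0.6, 0.5, 0.6]
finger_gap: 0.0598
grip_force: 0.0
```

```bash
python3 - <<'E'
import plant
from h import *
np.set_printoptions(precision=4,suppress=True)
print([n for n in dir(plant) if n[0]!="_"],getattr(plant,"pinch_z",None))
s=get_state();R=cv2.Rodrigues(s["tcp_rot"])[0];print(s["time_s"],s["ee_pos"],s["finger_gap"],s["joints"],np.linalg.norm(s["dq"]));print(R)
print(np.array([.5749,-.1193,.041])-s["ee_pos"])
E
```

```text
['MotionError', 'camera_params', 'get_image', 'get_state', 'job_done', 'pinch_z', 'spot_in'] 0.0187
3.0167 [ 0.5725 -0.1015  0.1165] 0.05975920649999688 [-0.0636  0.4452  0.2184  1.885  -0.1289  0.8239  1.7931] 0.03568590518693989
[[-1.     -0.0005  0.0011]
 [-0.0005  1.      0.0009]
 [-0.0011  0.0009 -1.    ]]
[ 0.0024 -0.0178 -0.0755]
```

Emit:
carry_out(rows=[[0,0,0,0.0024,-0.0178,-0.01,0.06],[0,0,0,0.0024,-0.0178,-0.02,0.06],[0,0,0,0.0024,-0.0178,-0.03,0.06],[0,0,0,0.0024,-0.0178,-0.03,0.06]])

```text
time_s: 3.35
ee_pos: [0.5732, -0.1186, 0.0845]
tcp_rot: [0.001, -3.139, -0.002]
force: [-0.6, 0.7, -1.3]
finger_gap: 0.0598
grip_force: 0.0
```

Emit:
carry_out(rows=[[0,0,0,0.0015,-0.001,-0.015,0.06],[0,0,0,0.0015,-0.001,-0.03,0.06],[0,0,0,0.0015,-0.001,-0.0455,0.06],[0,0,0,0.0015,-0.001,-0.0455,0.06],[0,0,0,0.0015,-0.001,-0.0455,0.06],[0,0,0,0.0015,-0.001,-0.0455,0.03]], grip_force=60)

```text
time_s: 3.85
ee_pos: [0.5765, -0.121, 0.0411]
tcp_rot: [-0.0, 3.14, 0.0]
force: [-0.9, -0.4, 0.5]
finger_gap: 0.0492
grip_force: 0.0
```

```bash
python3 - <<'E'
from h import *
np.set_printoptions(precision=4,suppress=True)
s=get_state();print(s["time_s"],s["ee_pos"],s["tcp_rot"],s["finger_gap"],s["force"])
E
```

```text
3.85 [ 0.5765 -0.121   0.0411] [-0.0001  3.1403  0.0004] 0.04924441211660759 [-0.9277 -0.3597  0.4896]
```

Emit:
carry_out(rows=[[0,0,0,-0.0015,0.0015,-0.001,0.05],[0,0,0,-0.0015,0.0015,-0.001,0.05],[0,0,0,-0.0015,0.0015,-0.001,0.03],[0,0,0,-0.0015,0.0015,-0.001,0.03],[0,0,0,-0.0015,0.0015,-0.001,0.03],[0,0,0,-0.0015,0.0015,-0.001,0.03]])

```text
time_s: 4.35
ee_pos: [0.5747, -0.12, 0.0402]
tcp_rot: [0.001, 3.141, 0.001]
force: [-1.8, 1.7, 6.2]
finger_gap: 0.0381
grip_force: 59.9
```

Emit:
carry_out(rows=[[0,0,0,0,0,0.025,0.03],[0,0,0,0,0,0.05,0.03],[0,0,-0.1,-0.025,0.03,0.075,0.03],[0,0,-0.2,-0.05,0.057,0.08,0.03],[0,0,-0.286,-0.075,0.085,0.08,0.03],[0,0,-0.286,-0.1,0.113,0.08,0.03],[0,0,-0.286,-0.12,0.136,0.08,0.03],[0,0,-0.286,-0.131,0.1485,0.08,0.03]])

```text
time_s: 5.02
ee_pos: [0.4401, 0.0311, 0.1189]
tcp_rot: [-0.443, -3.108, -0.001]
force: [-0.2, -1.0, -1.2]
finger_gap: 0.0383
grip_force: 60.8
```

Emit:
carry_out(rows=[[0,0,0,0,0,0,0.03],[0,0,0,0,0,0,0.03],[0,0,0,0,0,0,0.03]])

```text
time_s: 5.27
ee_pos: [0.4442, 0.0278, 0.1194]
tcp_rot: [0.45, 3.108, 0.0]
force: [-0.9, 0.6, -0.8]
finger_gap: 0.0383
grip_force: 60.8
```

```bash
python3 - <<'E'
from h import *
np.set_printoptions(precision=4,suppress=True)
k=K("wrist");save("wrist","w2");s=get_state();print(s["time_s"],s["ee_pos"],s["tcp_rot"],s["finger_gap"],s["force"],s["torque"],s["joints"])
save("scene","s2");save("side","d2")
R=cv2.Rodrigues(s["tcp_rot"])[0];print(np.degrees(np.arctan2(R[1,0],R[0,0])))
w,a,b=[cv2.imread(f"pics/{n}2.png") for n in"wsd"]
up=lambda i:cv2.resize(i,(400,400),interpolation=3)
u,v=np.round(proj("scene",[.4436,.0285,.07])[0]).astype(int);u2,v2=np.round(proj("side",[.4436,.0285,.07])[0]).astype(int);print(u,v,u2,v2)
cv2.imwrite("pics/z2.png",np.hstack([up(a[v-50:v+50,u-50:u+50]),up(b[v2-50:v2+50,u2-50:u2+50])]))
E
```

```text
5.3167 [0.4443 0.0275 0.1193] [ 0.4513  3.1078 -0.0002] 0.03823877517083126 [-0.8068 -0.4141 -1.537 ] [-0.0196  0.0151  0.0486] [-0.3903  0.2456  0.2708  2.1871 -0.0982  0.7188  1.229 ]
163.47600578634854
294 211 286 196
```

View pics/z2.png

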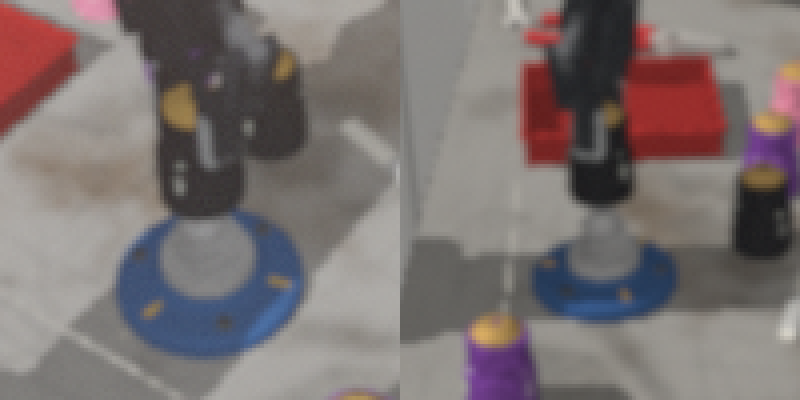

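Emit:
carry_out(rows=[[0,0,0,-0.0007,0.001,-0.004,0.03],[0,0,0,-0.0007,0.001,-0.009,0.03],[0,0,0,-0.0007,0.001,-0.014,0.03],[0,0,0,-0.0007,0.001,-0.019,0.03],[0,0,0,-0.0007,0.001,-0.024,0.03],[0,0,0,-0.0007,0.001,-0.027,0.03],[0,0,0,-0.0007,0.001,-0.03,0.03],[0,0,0,-0.0007,0.001,-0.03,0.03]])

```text
time_s: 6.08
ee_pos: [0.4425, 0.0292, 0.0885]
tcp_rot: [-0.449, -3.109, 0.001]
force: [1.4, -0.6, -0.8]
finger_gap: 0.0384
grip_force: 60.8
```

Emit:
carry_out(rows=[[0,0,0,0.0003,0,-0.002,0.03],[0,0,0,0.0003,0,-0.004,0.03],[0,0,0,0.0003,0,-0.006,0.03],[0,0,0,0.0003,0,-0.007,0.03],[0,0,0,0.0003,0,-0.008,0.03],[0,0,0,0.0003,0,-0.008,0.03]])

```text
time_s: 6.58
ee_pos: [0.4431, 0.0293, 0.0812]
tcp_rot: [0.449, 3.109, 0.0]
force: [0.1, -1.2, 0.5]
finger_gap: 0.0382
grip_force: 61.2
```

Emit:
carry_out(rows=[[0,0,0,0.0003,-0.0005,-0.001,0.03],[0,0,0,0.0003,-0.0005,-0.002,0.03],[0,0,0,0.0003,-0.0005,-0.002,0.03]])

```text
time_s: 6.83
ee_pos: [0.4436, 0.0292, 0.0809]
tcp_rot: [-0.449, -3.109, -0.002]
force: [-5.1, -0.4, 20.2]
finger_gap: 0.0381
grip_force: 63.4
```

Emit:
carry_out(rows=[[0,0,-0.08,0,-0.0005,0.0002,0.03],[0,0,-0.18,0,-0.0005,-0.0003,0.03],[0,0,-0.28,0,-0.0005,-0.0008,0.03],[0,0,-0.38,0,-0.0005,-0.0013,0.03],[0,0,-0.48,0,-0.0005,-0.0018,0.03],[0,0,-0.58,0,-0.0005,-0.0023,0.03],[0,0,-0.68,0,-0.0005,-0.0028,0.03],[0,0,-0.78,0,-0.0005,-0.0032,0.03]])

```text
time_s: 7.5
ee_pos: [0.4445, 0.0283, 0.0773]
tcp_rot: [1.603, 2.7, 0.003]
force: [-1.8, -0.2, 12.5]
finger_gap: 0.0376
grip_force: 62.2
```

```bash
cat > st.py <<'E'
from h import *
np.set_printoptions(precision=4,suppress=True)
s=get_state();R=cv2.Rodrigues(s["tcp_rot"])[0]
print(round(s["time_s"],2),s["ee_pos"],"yaw",np.degrees(np.arctan2(R[1,0],R[0,0])).round(1),"tilt",R[:2,2],"F",s["force"],"T",s["torque"],s["finger_gap"].__round__(4),"q7",s["joints"][6].round(2))
E
python3 st.py
```

```text
7.5 [0.4445 0.0283 0.0773] yaw 118.6 tilt [0.0024 0.0009] F [-1.8486 -0.2235 12.5426] T [-0.2493  0.5571  0.0655] 0.0376 q7 0.6
```

Emit:
carry_out(rows=[[0,0,-0.1,0,0,-0.0003,0.03],[0,0,-0.2,0,0,-0.0008,0.03],[0,0,-0.3,0,0,-0.0013,0.03],[0,0,-0.4,0,0,-0.0018,0.03],[0,0,-0.48,0,0,-0.0022,0.03],[0,0,-0.52,0,0,-0.0024,0.03],[0,0,-0.56,0,0,-0.0026,0.03]])

```text
time_s: 8.08
ee_pos: [0.4443, 0.0285, 0.0746]
tcp_rot: [2.284, 2.157, 0.003]
force: [-3.5, 0.5, 14.5]
finger_gap: 0.0382
grip_force: 62.3
```

```bash
python3 st.py
```

```text
8.08 [0.4443 0.0285 0.0746] yaw 86.7 tilt [0.0017 0.0011] F [-3.481   0.5023 14.5142] T [-0.09    0.7576  0.1358] 0.0382 q7 0.14
```

Emit:
carry_out(rows=[[0,0,-0.06,0,0,-0.0002,0.03],[0,0,-0.12,0,0,-0.0005,0.03],[0,0,-0.18,0,0,-0.0008,0.03],[0,0,-0.22,0,0,-0.001,0.03]])

```text
time_s: 8.42
ee_pos: [0.4435, 0.0273, 0.0737]
tcp_rot: [2.504, 1.897, -0.001]
force: [-6.8, -6.2, 21.8]
finger_gap: 0.0382
grip_force: 63.4
```

```bash
python3 st.py
```

```text
8.42 [0.4435 0.0273 0.0737] yaw 74.3 tilt [-0.0003 -0.0008] F [-6.8036 -6.1799 21.7625] T [-1.2483  1.6109  0.4795] 0.0382 q7 -0.03
```

Emit:
carry_out(rows=[[0,0,0,0,0,0.0003,0.03],[0,0,0,0,0,0.0003,0.03]])

```text
time_s: 8.58
ee_pos: [0.4433, 0.0271, 0.0738]
tcp_rot: [2.503, 1.898, -0.001]
force: [-3.7, -3.5, 17.1]
finger_gap: 0.0383
grip_force: 62.7
```

```bash
python3 st.py; python3 - <<'E'
from h import *
save("scene","s3");save("side","d3")
a,b=[cv2.imread(f"pics/{n}3.png") for n in"sd"]
up=lambda i:cv2.resize(i,(400,400),interpolation=3)
cv2.imwrite("pics/z3.png",np.hstack([up(a[170:250,254:334]),up(b[160:240,246:326])]))
E
```

```text
8.58 [0.4433 0.0271 0.0738] yaw 74.3 tilt [-0.0001 -0.0009] F [-3.7008 -3.4881 17.1387] T [-1.1036  1.1379  0.583 ] 0.0383 q7 -0.03
```

View pics/z3.png

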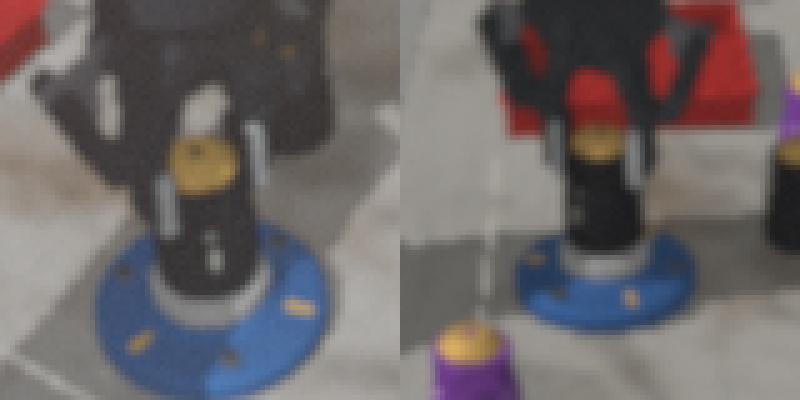

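Emit:
carry_out(rows=[[0,0,0,0.0003,0.0008,0.0004,0.03],[0,0,0,0.0003,0.0008,0.0006,0.03],[0,0,-0.04,0.0003,0.0008,0.0005,0.03],[0,0,-0.04,0.0003,0.0008,0.0005,0.03]])

```text
time_s: 9.02
ee_pos: [0.4431, 0.0266, 0.0738]
tcp_rot: [2.542, 1.844, -0.004]
force: [-3.1, -7.7, 13.7]
finger_gap: 0.0379
grip_force: 62.5
```

```bash
python3 st.py; python3 - <<'E'
from h import *
np.set_printoptions(precision=1,suppress=True)
for c in ("scene","side"):
  k=K(c)
  for z0 in(.0335,.035):
    for az in (-134.9,-129.9,-124.9):
        a=np.radians(az);print(c,z0,az,proj(c,[.4436+.0215*np.cos(a),.0285+.0215*np.sin(a),z0+.038],k))
E
```

```text
9.02 [0.4431 0.0266 0.0738] yaw 71.9 tilt [-0.001  -0.0027] F [-3.0944 -7.6576 13.7255] T [-1.8391  1.1037  0.4853] 0.0379 q7 -0.07
scene 0.0335 -134.9 [[294.9 217.4]]
scene 0.0335 -129.9 [[295.7 217.3]]
scene 0.0335 -124.9 [[296.6 217.1]]
scene 0.035 -134.9 [[294.8 216.9]]
scene 0.035 -129.9 [[295.7 216.8]]
scene 0.035 -124.9 [[296.5 216.6]]
side 0.0335 -134.9 [[280.6 198. ]]
side 0.0335 -129.9 [[281.1 198.2]]
side 0.0335 -124.9 [[281.6 198.4]]
side 0.035 -134.9 [[280.6 197.5]]
side 0.035 -129.9 [[281.1 197.8]]
side 0.035 -124.9 [[281.6 198. ]]
```

Emit:
carry_out(rows=[[0,0,0.06,0,0,0.0012,0.03],[0,0,0.16,0,0,0.0017,0.03],[0,0,0.26,0,0,0.0022,0.03],[0,0,0.36,0,0,0.0027,0.03],[0,0,0.46,0,0,0.0032,0.03],[0,0,0.56,0,0,0.0036,0.03],[0,0,0.66,0,0,0.0041,0.03],[0,0,0.76,0,0,0.0046,0.03]])

```text
time_s: 9.68
ee_pos: [0.4442, 0.0271, 0.0779]
tcp_rot: [1.672, 2.657, -0.001]
force: [1.4, -4.5, 0.9]
finger_gap: 0.0382
grip_force: 61.3
```

```bash
python3 st.py
```

```text
9.68 [0.4442 0.0271 0.0779] yaw 115.6 tilt [ 0.0019 -0.0022] F [ 1.4444 -4.5391  0.8689] T [-1.4354 -0.2422 -0.0675] 0.0382 q7 0.55
```

Emit:
carry_out(rows=[[0,0,0.1,0,-0.0005,0.0005,0.03],[0,0,0.2,0,-0.0008,0.001,0.03],[0,0,0.3,0,-0.001,0.0014,0.03],[0,0,0.4,0,-0.001,0.0019,0.03],[0,0,0.5,0,-0.001,0.0024,0.03],[0,0,0.6,0,-0.001,0.0029,0.03],[0,0,0.7,0,-0.001,0.0034,0.03],[0,0,0.76,0,-0.001,0.0038,0.03]])

```text
time_s: 10.35
ee_pos: [0.4455, 0.0274, 0.082]
tcp_rot: [0.567, 3.086, 0.001]
force: [3.3, -2.5, -2.6]
finger_gap: 0.0381
grip_force: 61.2
```

```bash
python3 st.py
```

```text
10.35 [0.4455 0.0274 0.082 ] yaw 159.2 tilt [ 0.0044 -0.0004] F [ 3.301  -2.4634 -2.5993] T [-0.5572 -0.7631  0.0143] 0.0381 q7 1.2
```

Emit:
carry_out(rows=[[0,0,0.05,0,0,0.0015,0.03],[0,0,0.05,0,0,0.003,0.03],[0,0,0.05,0,0,0.005,0.03],[0,0,0.05,0,0,0.007,0.03]])

```text
time_s: 10.68
ee_pos: [0.445, 0.0278, 0.0889]
tcp_rot: [0.497, 3.099, 0.0]
force: [4.8, -2.3, -4.8]
finger_gap: 0.0382
grip_force: 61.0
```

Emit:
carry_out(rows=[[0,0,0,0,0,0.01,0.03],[0,0,0,0,0,0.025,0.03],[0,0,0,0,0.01,0.035,0.03],[0,0,0,0.001,0.045,0.04,0.03],[0,0,0,0.002,0.085,0.04,0.03],[0,0,0,0.003,0.125,0.04,0.03],[0,0,0,0.004,0.165,0.04,0.03],[0,0,0,0.005,0.2,0.04,0.03]])

```text
time_s: 11.35
ee_pos: [0.4465, 0.2307, 0.1284]
tcp_rot: [-0.494, -3.1, 0.001]
force: [1.4, 0.4, -1.2]
finger_gap: 0.0382
grip_force: 61.1
```

Emit:
carry_out(rows=[[0,0,0,0,0.025,0,0.03],[0,0,0,0,0.042,-0.01,0.03],[0,0,0,0,0.042,-0.03,0.03],[0,0,0,0,0.042,-0.05,0.03],[0,0,0,0,0.042,-0.065,0.03],[0,0,0,0,0.042,-0.073,0.03],[0,0,0,0,0.042,-0.077,0.03],[0,0,0,0,0.042,-0.077,0.03]])

```text
time_s: 12.02
ee_pos: [0.4476, 0.2698, 0.0508]
tcp_rot: [-0.496, -3.1, 0.003]
force: [0.3, 0.1, -1.2]
finger_gap: 0.0378
grip_force: 61.1
```

```bash
python3 st.py
```

```text
12.02 [0.4476 0.2698 0.0508] yaw 161.8 tilt [-0.0023 -0.0013] F [ 0.2536  0.1197 -1.2132] T [ 0.0339 -0.0242 -0.0253] 0.0378 q7 0.74
```

Lower slowly until contact (expected near TCP z 0.044).

Emit:
carry_out(rows=[[0,0,0,0,0,-0.002,0.03],[0,0,0,0,0,-0.0035,0.03],[0,0,0,0,0,-0.005,0.03],[0,0,0,0,0,-0.006,0.03],[0,0,0,0,0,-0.006,0.03]])

```text
time_s: 12.43
ee_pos: [0.4486, 0.2702, 0.0456]
tcp_rot: [0.496, 3.102, 0.0]
force: [-0.5, 0.0, -1.0]
finger_gap: 0.038
grip_force: 61.1
```

Emit:
carry_out(rows=[[0,0,0,0,0,-0.0006,0.03],[0,0,0,0,0,-0.0012,0.03],[0,0,0,0,0,-0.0018,0.03],[0,0,0,0,0,-0.0018,0.03]])

```text
time_s: 12.77
ee_pos: [0.4486, 0.2703, 0.0443]
tcp_rot: [-0.496, -3.102, -0.0]
force: [-1.5, -0.4, 5.1]
finger_gap: 0.0378
grip_force: 62.0
```

Emit:
carry_out(rows=[[0,0,0,0,0,0.0003,0.042],[0,0,0,0,0,0.0003,0.05],[0,0,0,0,0,0.0003,0.06],[0,0,0,0,0,0.0003,0.06],[0,0,0,0,0,0.02,0.06],[0,0,0,0,0,0.05,0.06],[0,0,0,0,0,0.085,0.06],[0,0,0,0,0,0.105,0.06]])

```text
time_s: 13.43
ee_pos: [0.4497, 0.2707, 0.1516]
tcp_rot: [0.496, 3.1, 0.004]
force: [1.0, 1.3, 0.4]
finger_gap: 0.0601
grip_force: 0.0
```

```bash
python3 st.py; python3 - <<'E'
from h import *
k=K("wrist");im=save("wrist","w4");np.savez("w4.npz",K=k[0],d=k[1],p=k[2])
cv2.imwrite("pics/z4.png",cv2.imread("pics/w4.png"))
print(proj("wrist",[[.4486,.2703,.074],[.5649,.0806,.07]],k))
E
```

```text
13.43 [0.4497 0.2707 0.1516] yaw 161.8 tilt [0.003  0.0022] F [0.9913 1.3465 0.4278] T [ 0.0518 -0.0399 -0.0193] 0.0601 q7 0.71
[[317.6585861  203.38433555]
 [180.45123404 353.42352669]]
```

View pics/z4.png

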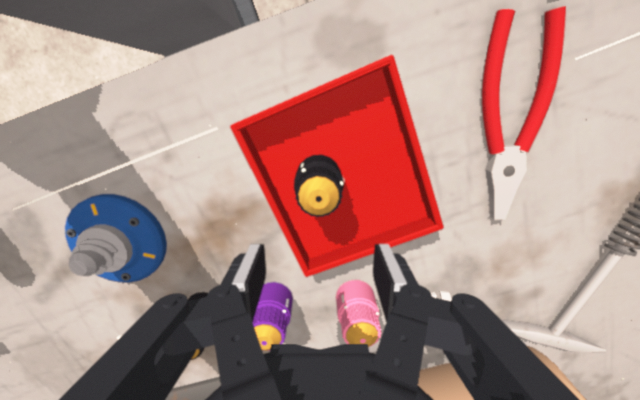

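Emit:
carry_out(rows=[[0,0,0.1,0.02,-0.033,0,0.06],[0,0,0.2,0.04,-0.066,0,0.06],[0,0,0.318,0.06,-0.1,0,0.06],[0,0,0.318,0.08,-0.133,0,0.06],[0,0,0.318,0.1,-0.166,-0.01,0.06],[0,0,0.318,0.115,-0.19,-0.03,0.06],[0,0,0.318,0.115,-0.19,-0.03,0.06],[0,0,0.318,0.115,-0.19,-0.03,0.06]])

```text
time_s: 14.15
ee_pos: [0.5631, 0.0778, 0.1171]
tcp_rot: [-0.005, -3.139, 0.002]
force: [-0.5, 0.4, 0.6]
finger_gap: 0.06
grip_force: 0.0
```

```bash
python3 st.py; python3 - <<'E'
from h import *
np.set_printoptions(precision=4,suppress=True)
z=np.load("w4.npz");k=(z["K"],z["d"],z["p"])
b=cv2.imread("pics/w4.png")[145:225,280:360]
n,l,st,ce=cv2.connectedComponentsWithStats(cv2.inRange(b,(170,170,170),(255,255,255)))
c=at_z("wrist",(319,198),.074,k);print("top",c)
for i in range(1,n):
    q=at_z("wrist",ce[i]+[280,145],.042,k)-c;print(ce[i]+[280,145],st[i,4],np.hypot(*q[:2]),np.degrees(np.arctan2(q[1],q[0])))
E
```

```text
14.15 [0.5631 0.0778 0.1171] yaw 179.8 tilt [-0.003  -0.0013] F [-0.4911  0.4078  0.562 ] T [ 0.0673 -0.0285 -0.0245] 0.06 q7 1.45
top [0.4444 0.2728 0.074 ]
[301.6667 164.6667] 3 0.025845946718907303 -160.91948184745831
[303.2727 169.6364] 11 0.02139958765461095 -156.3358770258666
[341.1111 182.6667] 9 0.020847727281402304 81.56668943234848
```

Emit:
carry_out(rows=[[0,0,0,0.001,0.0028,-0.01,0.06],[0,0,0,0.0015,0.0028,-0.025,0.06],[0,0,0,0.0015,0.0028,-0.04,0.06],[0,0,0,0.0015,0.0028,-0.055,0.06],[0,0,0,0.0015,0.0028,-0.068,0.06],[0,0,0,0.0015,0.0028,-0.0765,0.06],[0,0,0,0.0015,0.0028,-0.0765,0.06],[0,0,0,0.0015,0.0028,-0.0765,0.06]])

```text
time_s: 14.82
ee_pos: [0.5647, 0.0843, 0.0421]
tcp_rot: [0.005, -3.141, -0.001]
force: [0.3, 0.1, 0.2]
finger_gap: 0.0601
grip_force: 0.0
```

Emit:
carry_out(rows=[[0,0,0,0,-0.0025,-0.001,0.055],[0,0,0,0,-0.0025,-0.001,0.05],[0,0,0,0,-0.0025,-0.001,0.05]])

```text
time_s: 15.07
ee_pos: [0.5655, 0.0804, 0.0419]
tcp_rot: [-0.001, 3.14, 0.0]
force: [0.7, -0.2, -0.1]
finger_gap: 0.0503
grip_force: 0.0
```

Emit:
carry_out(rows=[[0,0,0,-0.0007,0,-0.0015,0.03],[0,0,0,-0.0007,0,-0.0015,0.03],[0,0,0,-0.0007,0,-0.0015,0.03],[0,0,0,-0.0007,0,-0.0015,0.03],[0,0,0,-0.0007,0,-0.0015,0.03]], grip_force=60)

```text
time_s: 15.48
ee_pos: [0.5651, 0.0803, 0.0407]
tcp_rot: [-0.001, 3.14, 0.0]
force: [-0.3, -0.9, 4.6]
finger_gap: 0.0379
grip_force: 59.7
```

```bash
python3 st.py
```

```text
15.48 [0.5651 0.0803 0.0407] yaw -179.9 tilt [0.0017 0.0003] F [-0.3357 -0.9491  4.6215] T [-0.186   0.1282  0.0913] 0.0379 q7 1.48
```

Emit:
carry_out(rows=[[0,0,0,0,0,0.03,0.03],[0,0,0,-0.005,0,0.06,0.03],[0,0,0.05,-0.03,-0.013,0.079,0.03],[0,0,0.1,-0.06,-0.026,0.079,0.03],[0,0,0.136,-0.09,-0.039,0.079,0.03],[0,0,0.136,-0.11,-0.047,0.079,0.03],[0,0,0.136,-0.1215,-0.0518,0.079,0.03],[0,0,0.136,-0.1215,-0.0518,0.079,0.03]])

```text
time_s: 16.15
ee_pos: [0.4401, 0.0275, 0.1185]
tcp_rot: [0.213, -3.132, -0.0]
force: [0.2, -0.2, -1.5]
finger_gap: 0.0377
grip_force: 60.7
```

Emit:
carry_out(rows=[[0,0,0,0,0,0,0.03],[0,0,0,0,0,0,0.03]])

```text
time_s: 16.32
ee_pos: [0.4447, 0.0294, 0.1191]
tcp_rot: [-0.216, 3.132, 0.001]
force: [0.3, 0.7, -1.0]
finger_gap: 0.038
grip_force: 60.7
```

```bash
python3 st.py
```

```text
16.32 [0.4447 0.0294 0.1191] yaw -172.1 tilt [0.0023 0.0005] F [ 0.3366  0.6764 -0.9538] T [-0.0225 -0.0198  0.0169] 0.038 q7 1.61
```

Emit:
carry_out(rows=[[0,0,0,-0.0005,-0.0008,-0.004,0.03],[0,0,0,-0.0005,-0.0008,-0.009,0.03],[0,0,0,-0.0005,-0.0008,-0.014,0.03],[0,0,0,-0.0005,-0.0008,-0.019,0.03],[0,0,0,-0.0005,-0.0008,-0.024,0.03],[0,0,0,-0.0005,-0.0008,-0.028,0.03],[0,0,0,-0.0005,-0.0008,-0.031,0.03],[0,0,0,-0.0005,-0.0008,-0.031,0.03]])

```text
time_s: 16.98
ee_pos: [0.443, 0.0282, 0.0872]
tcp_rot: [-0.216, 3.133, 0.0]
force: [2.4, 1.6, -3.2]
finger_gap: 0.038
grip_force: 60.9
```

Emit:
carry_out(rows=[[0,0,0,0,0,-0.002,0.03],[0,0,0,0,0,-0.004,0.03],[0,0,0,0,0,-0.006,0.03],[0,0,0,0,0,-0.0065,0.03],[0,0,0,0,0,-0.007,0.03],[0,0,0,0,0,-0.007,0.03]])

```text
time_s: 17.48
ee_pos: [0.4435, 0.0281, 0.0817]
tcp_rot: [-0.215, 3.132, 0.001]
force: [0.7, 1.4, 7.7]
finger_gap: 0.0378
grip_force: 61.9
```

```bash
python3 st.py
```

```text
17.48 [0.4435 0.0281 0.0817] yaw -172.1 tilt [0.0022 0.0008] F [0.7127 1.4286 7.6987] T [ 0.3812 -0.109   0.0448] 0.0378 q7 1.63
```

Emit:
carry_out(rows=[[0,0,-0.1,0,0,-0.0005,0.03],[0,0,-0.2,0,0,-0.001,0.03],[0,0,-0.3,0,0,-0.0014,0.03],[0,0,-0.4,0,0,-0.0019,0.03],[0,0,-0.5,0,0,-0.0024,0.03],[0,0,-0.6,0,0,-0.0029,0.03],[0,0,-0.7,0,0,-0.0033,0.03],[0,0,-0.8,0,0,-0.0038,0.03]])

```text
time_s: 18.15
ee_pos: [0.4433, 0.0282, 0.0779]
tcp_rot: [1.029, 2.967, 0.003]
force: [0.5, 0.8, 6.3]
finger_gap: 0.0385
grip_force: 61.7
```

```bash
python3 st.py
```

```text
18.15 [0.4433 0.0282 0.0779] yaw 141.7 tilt [0.002 0.001] F [0.529  0.8394 6.2716] T [ 0.3811 -0.09    0.0877] 0.0385 q7 0.94
```

Emit:
carry_out(rows=[[0,0,-0.1,0,0,-0.0005,0.03],[0,0,-0.2,0,0,-0.001,0.03],[0,0,-0.3,0,0,-0.0014,0.03],[0,0,-0.4,0,0,-0.0019,0.03],[0,0,-0.48,0,0,-0.0023,0.03],[0,0,-0.54,0,0,-0.0026,0.03]])

```text
time_s: 18.65
ee_pos: [0.4431, 0.028, 0.0752]
tcp_rot: [1.782, 2.587, 0.002]
force: [0.1, 1.0, 8.9]
finger_gap: 0.0382
grip_force: 61.7
```

```bash
python3 st.py
```

```text
18.65 [0.4431 0.028  0.0752] yaw 110.9 tilt [0.0014 0.0009] F [0.0986 0.9904 8.8527] T [0.281  0.0236 0.0631] 0.0382 q7 0.49
```

Emit:
carry_out(rows=[[0,0,-0.06,0,0,-0.0003,0.03],[0,0,-0.12,0,0,-0.0006,0.03],[0,0,-0.18,0,0,-0.0009,0.03],[0,0,-0.24,0,0,-0.0011,0.03],[0,0,-0.3,0,0,-0.0014,0.03]])

```text
time_s: 19.07
ee_pos: [0.4429, 0.028, 0.0738]
tcp_rot: [-2.148, -2.293, -0.002]
force: [-1.2, 0.7, 8.3]
finger_gap: 0.0383
grip_force: 61.7
```

```bash
python3 st.py
```

```text
19.07 [0.4429 0.028  0.0738] yaw 93.7 tilt [0.001  0.0011] F [-1.1976  0.6635  8.3043] T [0.2449 0.0851 0.0237] 0.0383 q7 0.25
```

Emit:
carry_out(rows=[[0,0,-0.1,0,0,-0.0005,0.03],[0,0,-0.2,0,0,-0.001,0.03],[0,0,-0.3,0,0,-0.0014,0.03],[0,0,-0.38,0,0,-0.0018,0.03],[0,0,-0.46,0,0,-0.0022,0.03],[0,0,-0.54,0,0,-0.0026,0.03],[0,0,-0.6,0,0,-0.0029,0.03]])

```text
time_s: 19.65
ee_pos: [0.4427, 0.0277, 0.0708]
tcp_rot: [-2.73, -1.554, -0.001]
force: [0.3, 0.3, 8.7]
finger_gap: 0.038
grip_force: 61.9
```

```bash
python3 st.py
```

```text
19.65 [0.4427 0.0277 0.0708] yaw 59.3 tilt [0.0004 0.0009] F [0.2575 0.3035 8.7447] T [0.126  0.0813 0.0654] 0.038 q7 -0.23
```

Emit:
carry_out(rows=[[0,0,-0.05,0,0,-0.0002,0.03],[0,0,-0.1,0,0,-0.0005,0.03],[0,0,-0.15,0,0,-0.0006,0.03],[0,0,-0.18,0,0,-0.0006,0.03]])

```text
time_s: 19.98
ee_pos: [0.4435, 0.0277, 0.0707]
tcp_rot: [-2.857, -1.305, -0.003]
force: [-0.4, -0.0, 12.6]
finger_gap: 0.0382
grip_force: 62.5
```

```bash
python3 st.py
```

```text
19.98 [0.4435 0.0277 0.0707] yaw 49.1 tilt [0.0018 0.001 ] F [-0.3712 -0.0151 12.5688] T [-0.0001  0.1917  0.1952] 0.0382 q7 -0.37
```

Emit:
carry_out(rows=[[0,0,0.08,0,0.0004,0.001,0.03],[0,0,0.18,0,0.0004,0.0015,0.03],[0,0,0.28,0,0.0004,0.002,0.03],[0,0,0.38,0,0.0004,0.0025,0.03],[0,0,0.48,0,0.0004,0.003,0.03],[0,0,0.58,0,0.0004,0.0034,0.03],[0,0,0.68,0,0.0004,0.0039,0.03],[0,0,0.78,0,0.0004,0.0044,0.03]])

```text
time_s: 20.65
ee_pos: [0.4428, 0.028, 0.0741]
tcp_rot: [2.139, 2.3, 0.001]
force: [2.5, 0.7, 0.1]
finger_gap: 0.0384
grip_force: 60.9
```

```bash
python3 st.py
```

```text
20.65 [0.4428 0.028  0.0741] yaw 94.2 tilt [0.0012 0.0001] F [2.4915 0.6813 0.12  ] T [ 0.1258 -0.4844 -0.0275] 0.0384 q7 0.25
```

Emit:
carry_out(rows=[[0,0,0.1,0,0,0.0005,0.03],[0,0,0.2,0,0,0.001,0.03],[0,0,0.3,0,0,0.0014,0.03],[0,0,0.4,0,0,0.0019,0.03],[0,0,0.5,0,0,0.0024,0.03],[0,0,0.6,0,0,0.0029,0.03],[0,0,0.7,0,0,0.0033,0.03],[0,0,0.8,0,0,0.0038,0.03]])

```text
time_s: 21.32
ee_pos: [0.4431, 0.0283, 0.0779]
tcp_rot: [1.074, 2.951, 0.001]
force: [2.0, 0.6, 0.2]
finger_gap: 0.0384
grip_force: 60.9
```

```bash
python3 st.py
```

```text
21.32 [0.4431 0.0283 0.0779] yaw 140.0 tilt [0.0017 0.0003] F [2.0473 0.6308 0.2164] T [ 0.2361 -0.5673 -0.0711] 0.0384 q7 0.91
```

Emit:
carry_out(rows=[[0,0,0.11,0,0,0.0005,0.03],[0,0,0.22,0,0,0.0011,0.03],[0,0,0.33,0,0,0.0016,0.03],[0,0,0.44,0,0,0.0021,0.03],[0,0,0.55,0,0,0.0026,0.03],[0,0,0.66,0,0,0.0032,0.03],[0,0,0.77,0,0,0.0037,0.03],[0,0,0.84,0,0,0.0042,0.03]])

```text
time_s: 21.98
ee_pos: [0.4431, 0.0282, 0.0821]
tcp_rot: [-0.222, 3.132, 0.0]
force: [2.4, 1.8, -2.2]
finger_gap: 0.0383
grip_force: 60.8
```

Emit:
carry_out(rows=[[0,0,0.02,0,0,0.001,0.03],[0,0,0.02,0,0,0.0025,0.03],[0,0,0.02,0,0,0.0045,0.03],[0,0,0.02,0,0,0.007,0.03]])

```text
time_s: 22.32
ee_pos: [0.4426, 0.0284, 0.0889]
tcp_rot: [-0.245, 3.132, 0.0]
force: [2.7, 1.5, -2.8]
finger_gap: 0.0382
grip_force: 60.7
```

```bash
python3 st.py
```

```text
22.32 [0.4426 0.0284 0.0889] yaw -171.0 tilt [0.0004 0.0001] F [ 2.6852  1.5063 -2.8177] T [ 0.4818 -0.8201 -0.0517] 0.0382 q7 1.64
```

Emit:
carry_out(rows=[[0,0,0,0,0,0.015,0.03],[0,0,0,0,0,0.035,0.03],[0,0,-0.1,0,-0.02,0.045,0.03],[0,0,-0.2,0,-0.06,0.045,0.03],[0,0,-0.3,0,-0.1,0.045,0.03],[0,0,-0.4,0.001,-0.14,0.045,0.03],[0,0,-0.4,0.002,-0.18,0.045,0.03],[0,0,-0.4,0.002,-0.22,0.045,0.03]])

```text
time_s: 22.98
ee_pos: [0.4422, -0.1931, 0.1336]
tcp_rot: [-0.381, -3.115, -0.001]
force: [0.7, 0.0, -1.9]
finger_gap: 0.038
grip_force: 61.3
```

Emit:
carry_out(rows=[[0,0,0,0,-0.04,0,0.03],[0,0,0,0,-0.08,0,0.03],[0,0,0,0,-0.108,-0.015,0.03],[0,0,0,0,-0.108,-0.035,0.03],[0,0,0,0,-0.108,-0.055,0.03],[0,0,0,0,-0.108,-0.07,0.03],[0,0,0,0,-0.108,-0.08,0.03],[0,0,0,0,-0.108,-0.083,0.03]])

```text
time_s: 23.65
ee_pos: [0.4422, -0.2985, 0.049]
tcp_rot: [-0.38, -3.113, -0.003]
force: [0.2, -0.2, -1.1]
finger_gap: 0.038
grip_force: 61.3
```

```bash
python3 st.py
```

```text
23.65 [ 0.4422 -0.2985  0.049 ] yaw 166.1 tilt [-0.0051  0.0028] F [ 0.1656 -0.2461 -1.1199] T [0.0114 0.0518 0.0047] 0.038 q7 2.08
```

Contact is expected at TCP z ≈ 0.0447.

Emit:
carry_out(rows=[[0,0,0,0,0,0,0.03],[0,0,0,0,0,-0.001,0.03],[0,0,0,0,0,-0.002,0.03],[0,0,0,0,0,-0.003,0.03],[0,0,0,0,0,-0.003,0.03]])

```text
time_s: 24.07
ee_pos: [0.4446, -0.2997, 0.0483]
tcp_rot: [0.38, 3.118, -0.0]
force: [-0.2, -0.5, -1.1]
finger_gap: 0.0383
grip_force: 61.3
```

Emit:
carry_out(rows=[[0,0,0,0,0,-0.001,0.03],[0,0,0,0,0,-0.002,0.03],[0,0,0,0,0,-0.0028,0.03],[0,0,0,0,0,-0.0034,0.03],[0,0,0,0,0,-0.004,0.03],[0,0,0,0,0,-0.004,0.03]])

```text
time_s: 24.57
ee_pos: [0.4444, -0.2997, 0.0448]
tcp_rot: [0.381, 3.118, 0.001]
force: [-2.3, 0.8, 8.6]
finger_gap: 0.0379
grip_force: 62.6
```

Emit:
carry_out(rows=[[0,0,0,0,0,0.0004,0.042],[0,0,0,0,0,0.0004,0.05],[0,0,0,0,0,0.0004,0.06],[0,0,0,0,0,0.0004,0.06],[0,0,0,0,0,0.02,0.06],[0,0,0,0,0,0.05,0.06],[0,0,0,0,0,0.085,0.06],[0,0,0,0,0,0.105,0.06]])

```text
time_s: 25.23
ee_pos: [0.4453, -0.3007, 0.1516]
tcp_rot: [0.381, 3.115, -0.002]
force: [1.1, -1.0, 0.3]
finger_gap: 0.0596
grip_force: 0.0
```

Emit:
carry_out(rows=[[0,0,0,0,0.03,0.02,0.06],[0,0,0,0,0.06,0.04,0.06],[0,0,0,0,0.06,0.04,0.06],[0,0,0,0,0.06,0.04,0.06]])

```text
time_s: 25.57
ee_pos: [0.4453, -0.2384, 0.1898]
tcp_rot: [0.374, 3.117, 0.0]
force: [-0.9, 0.3, -0.9]
finger_gap: 0.0601
grip_force: 0.0
```

```bash
python3 - <<'E'
from h import *
save("scene","s5");save("side","d5")
a,b=[cv2.imread(f"pics/{n}5.png") for n in"sd"]
cv2.imwrite("pics/z5.png",np.hstack([a[90:390,150:550],b[90:390,120:520]]))
E
```

```text
(no output)
```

View pics/z5.png

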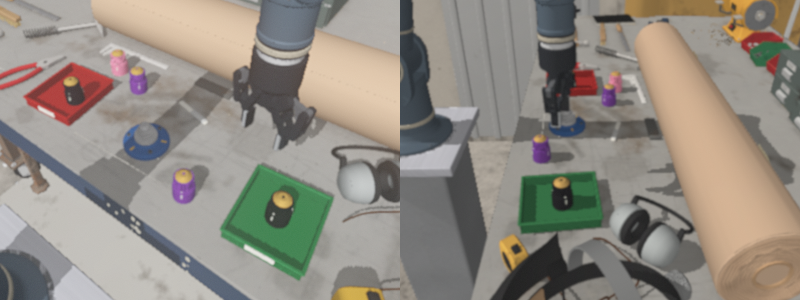

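Both caps stand upright, one in the red tray at (74,92) and one in the green tray at (281,208). The other objects have not moved.

```bash
python3 -c "
from plant import *
print(job_done())"
```

```text
the job is handed in; nothing more can be done
None
```

The job is handed in: the first cap jammed about 80° into its turn, short of the shoulder, and stands upright in the red tray; the second went fully home and stands upright in the green tray.

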